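Seat a keyed platen collar on a load cell and hold it home

ROBOT

A 6-joint arm with a two-finger parallel gripper is mounted at the origin on a cart in front of the work surface, level with it; the furniture and walls round the work are solid. World frame = base frame: x ahead of the robot, y to its left, z up, the work surface at z = 0. Lengths are in m, angles in rad, forces in N, time in s.
With the tool pointing down it reaches from about 0.35 to 0.775 m from the base axis. Payload 7.3 kg.
Tool frame: the origin (TCP) lies midway between the tips of the shut fingers; the grasp point (between the pads) lies 19 mm behind it; z points along the fingers, y is the direction in which the jaws open and shut (so a half turn about z gives the same grasp; the last joint's range is limited). The gripper opens to 92 mm and grips with 3 to 60 N. Pads are 19 mm wide; open, the fingers measure 130 mm over their backs; the gripper's body (75 mm by 190 mm) begins 47 mm behind the grasp point.
Start: joints at [1.085, 0.342, 1.524, -0, 1.275, -0.146], TCP at [0.175, 0.495, 0.227] pointing down, gripper open.
Joint ranges: [-2.53, 2.53], [-0.77, 2.02], [0.04, 2.7], [-1, 4.14], [0.28, 2.66], [-3.11, 3.11]. Speed limits (rad/s): [2.57, 2.57, 3.14, 3.14, 3.14, 3.14].

INTERFACE

Orientations are given as [roll, pitch, yaw] about the fixed x, y, z axes, in that order (R = Rz(yaw) Ry(pitch) Rx(roll)).
In Python, from cell import status, eyes, job gives the robot as it stands.
- The arm moves only by the tool jog_arm, never from a script. Its argument "series" is a list of rows, each a list of 3 entries, a list of its own where there are three numbers: the gripper command: -1 is shut, 1 is fully open, values between are in proportion, then the shift along the tool's x, y, z in m, then the turn, a rotation vector about the tool's x, y, z in rad. In form: [[grip, [x, y, z], [ax, ay, az]], ...]. A call has 1 to 12 rows; each row is the pose to reach, as a shift and turn from the pose commanded when the call began, along the tool's axes at that moment; what a row does not reach only later rows make up. A row lasts 1/12 s, in which the tool goes at most 41.7 mm and 7.16 degrees, less where a joint would pass 70% of its speed; a pose out of reach is approached as far as the arm can. A call with a gripper value outside its range is refused whole. The fingers move at their own pace and stop on an object; "squeeze" is the grip in N (left out, the last holds). Time passes only in rows, so rows that repeat a pose let the fingers close. It gives the time, the measured TCP pose, the force and the opening at its end, in the units of the state.
- status.observe(): the state, without advancing time (a new reading comes with each control period).
- eyes.read_camera(name): name is "side" or "top"; returns a dict with "img" (384x512x3 uint8, red, green, blue), "range_z" (384x512 float32, m along the optical axis (not along the pixel's ray), 0 where there is no reading), "camera_matrix" (3x3 intrinsics, pixels), "T" (4x4, takes a point from camera to world coordinates). Camera axes: x right, y down, z forward; pixel columns grow to the right and rows downward; lengths in m; the calibration is good to about 2 mm. A picture is of the moment at which its call begins.
- job.hand_in(): hands the job in, once; it reports no verdict.
The state is a dict: "time": time; "qpos": joint angles; "qvel": joint speeds; "joint_efforts": joint torques, N m; "tool_pos": TCP position; "tool_rot": TCP orientation; "contact_force": force on the tool from outside, world axes, zero at the start; "torque": the same for the moment, N m; "opening": finger opening in m.
Only numpy, scipy, OpenCV 4.12 (cv2) and the standard library are available. Lean on these libraries where they do the work, as an engineer would, in place of code of your own. Each camera call takes 0.05 s, during which the arm holds its last target.

TASK

The knurled platen collar on the load cell is still riding on top of its hidden pins. Lift the check weight off it and stand the weight in the free end of the wooden weight tray, then turn the collar, leaving it on its spigot, until its hidden keyways drop over the pins, and push it fully home against the spring so that no gap is left under it. Finish while still holding it pushed home with the gripper, so that I can tighten its grub screw.

Things in the scene. Friction and masses are not known exactly. Their poses are not given: they have to be found in the camera images.
- weight_center (a point): 500 g check weight: metal cylinder 38 mm in diameter, 44 mm high, with a round knob on top (18 mm in diameter; 62 mm high overall). At the start it stands loose on the collar's top face. The point is on its axis, 31 mm above its underside; z along its axis. Graspable round the body.
- tray_place (a point): Centre of the free end of a low wooden tray, on its lined floor 8 mm above the worktop. Tray 210 mm (its x) by 100 mm, rim 16 mm above the worktop, walls 6 mm. The point lies 55 mm from the tray's centre towards its -x end (nearer the robot). Two smaller weights stand loose in the other end, over 80 mm from this point.
- weight_200g: 200 g check weight, 28 mm in diameter, 46 mm high, standing in the far end of the tray; stays there. Origin at the centre of its underside, z up.
- weight_100g: 100 g check weight, 22 mm in diameter, 37 mm high, standing in the far end of the tray; stays there. Origin at the centre of its underside, z up.
- collar_top (a point): Knurled platen collar: loose round aluminium cap, 54 mm in diameter, 52 mm high, 0.3 kg, turning and sliding on the load cell's upright spigot; grasped across its rim. The point is the centre of its flat top, z up. Inside, unseen, it has a bore and three keyways 120 degrees apart. At the start it rides 8 mm above home. Its small dark grub screw is no sign of where the pins are.
- hub_top (a point): Centre of the load cell hub's flat round top (53 mm in diameter), 52 mm above the worktop, z up. Load cell: fixed round steel body, flange 116 mm in diameter up to 12 mm, barrel 82 mm up to 40 mm, then the hub. Collar home = its underside flush on the hub: collar_top 52 mm above hub_top (60 mm at the start).
- plunger (a joint): Hidden spring plunger in the spigot's head, on its axis: its compression in m, 0 until the collar has gone down 2 mm, 0.006 with the collar home. 2 N per mm: 12 N up at home. Let go, a keyed collar settles 4 to 5 mm above home; about 9 N of downward push holds it home.
- collar_grip (a point): Point on the collar's axis 14 mm below its flat top, in its knurled band, a good height to grasp it across (54 mm wide). Three radial pins 120 degrees apart on the spigot, hidden in the collar, at an angle that differs each time. Turning the collar 25 to 95 degrees, either way, brings its keyways over them (5 degrees of play either way); it can then go down 8 mm.
Mind the look-alikes: they are no part of the job. What is shaped like the part that bears weight_center but blue, green or red is not meant.

How it is judged:
On the way, in this order (a step that is already met when the one before it is completed fails the run):
1. the check weight stands upright and released in the free end of the tray (x of weight_center in the frame of tray_place between -0.04 and 0.05 m and y of weight_center in the frame of tray_place between -0.04 and 0.04 m and z of weight_center in the frame of tray_place below 0.034 m and angle between weight_center's own z axis and vertical below 0.1 rad and contact force between weight_500g and the fingers below 0.1 N), for 0.2 s.
2. the collar's keyways have dropped over the pins (z of collar_top in the frame of hub_top below 0.0572 m and horizontal distance between collar_top and hub_top below 0.005 m), for 0.1 s.
At the end, for the whole second after the job is handed in: Collar over its pins, underside within 1.8 mm of the hub, centred within 4 mm, level, at rest and held by the gripper (over 2 N) through the last second; the 500 g weight stands upright in the tray's free end, within 40 mm of tray_place (50 mm towards the middle) (z of collar_top in the frame of hub_top below 0.0538 m and horizontal distance between collar_top and hub_top below 0.004 m and angle between collar_top's own z axis and vertical below 0.06 rad and contact force between collar and the fingers above 2 N and linear speed of collar below 0.01 m/s and x of weight_center in the frame of tray_place between -0.04 and 0.05 m and y of weight_center in the frame of tray_place between -0.04 and 0.04 m and z of weight_center in the frame of tray_place below 0.034 m and angle between weight_center's own z axis and vertical below 0.1 rad); the arm keeps its last pose, push and grip.
It fails at once if the 500 g check weight is knocked over (angle between weight_center's own z axis and vertical above 0.8 rad or height (world z) of weight_center below 0.015 m).
It fails at once if another check weight in the tray is knocked over (angle between any of weight_200g, weight_100g's own z axis and vertical above 0.6 rad).
It fails at once if the collar is lifted off its spigot (z of collar_top in the frame of hub_top above 0.08 m).
It also fails if it takes over 48 s, if anything falls off the work surface, if the arm or the gripper's body presses on something with over 40 N, if the wrist force passes 120 N, or if a joint passes its speed limit or range.

## Working session

There is one attempt and no reset: what is moved stays moved. The work goes in short steps, Python scripts to look and compute and a tool call to move; the robot and the scene stay as the last step left them, time stands still between calls to the robot, and variables do not carry over. Pictures are saved under pics/ and viewed, and the job is handed in when it is done.

Besides the shell and the picture viewer there is one more tool, called after ">>>" by a JSON object that holds its "name" and its "arguments", one argument or row to a line. jog_arm: Moves the arm, as the interface text tells. Its arguments: {"type":"object","properties":{"series":{"type":"array","items":{"type":"array"}},"squeeze":{"type":"number"}},"required":["series"]}

```bash
mkdir -p pics; ls
python3 - <<'E'
from cell import status, eyes
import cv2, numpy as np
print(status.observe())
for n in ("side","top"):
    d=eyes.read_camera(n); cv2.imwrite(f"pics/{n}0.png",d["img"][:,:,::-1]); np.savez(f"{n}0.npz",**d)
    print(n,d["camera_matrix"].round(1).tolist(),d["T"].round(3).tolist())
E
```

```text
pics
{'time': 0.0, 'qpos': array([ 1.08503889e+00,  3.42707285e-01,  1.52503753e+00, -2.16529281e-05,
        1.27542400e+00, -1.45992736e-01]), 'qvel': array([-8.99856368e-05,  9.52353360e-04, -3.22161396e-04,  8.98004621e-04,
       -4.48044414e-04,  2.16977630e-03]), 'joint_efforts': array([ 5.08998983e-04, -4.31231582e+01, -2.44217920e+01,  7.17360084e-02,
        5.59050974e-02, -1.51957056e-04]), 'tool_pos': array([0.17474485, 0.49461293, 0.22604583]), 'tool_rot': array([-3.14003024e+00, -2.08807680e-04,  2.80183411e+00]), 'contact_force': array([0.14263489, 0.15861335, 0.78724563]), 'torque': array([-0.00846228,  0.00785693, -0.02452008]), 'opening': 0.09179054354723232}
side [[410.6, 0.0, 253.8], [0.0, 410.6, 187.0], [0.0, 0.0, 1.0]] [[-1.0, -0.016, 0.013, 0.502], [-0.02, 0.581, -0.814, 0.836], [0.005, -0.814, -0.581, 0.616], [0.0, 0.0, 0.0, 1.0]]
top [[409.2, 0.0, 256.3], [0.0, 409.2, 198.0], [0.0, 0.0, 1.0]] [[0.003, -0.999, 0.042, 0.455], [-1.0, -0.003, -0.004, 0.152], [0.004, -0.042, -0.999, 0.995], [0.0, 0.0, 0.0, 1.0]]
```

View pics/side0.png

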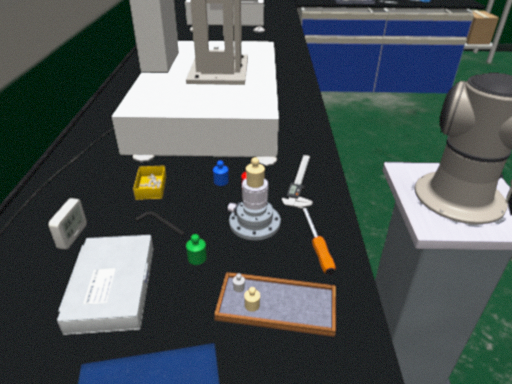

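View pics/top0.png

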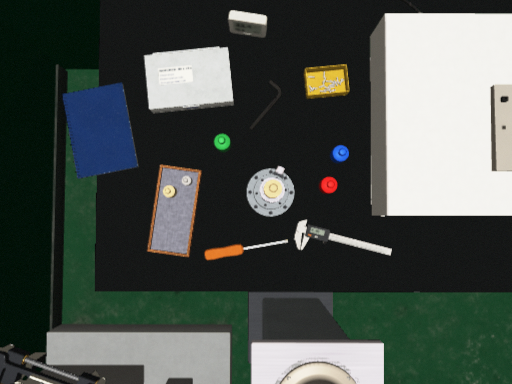

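The side view shows the brass weight at (255,170) on the collar at (255,190), with the tray centred near (277,302) and its free end to the right. In the top view the weight is at (273,188) and the tray's free end near (170,235).

```bash
cat > h.py <<'E'
import numpy as np, cv2
def cloud(d):
    z=d["range_z"]; K=d["camera_matrix"]; v,u=np.indices(z.shape)
    p=np.stack([(u-K[0,2])*z/K[0,0],(v-K[1,2])*z/K[1,1],z],-1)
    w=p@d["T"][:3,:3].T+d["T"][:3,3]; w[z<=0]=np.nan
    return w
def circ(p):
    A=np.c_[2*p[:,:2],np.ones(len(p))]; s=np.linalg.lstsq(A,(p[:,:2]**2).sum(1),rcond=None)[0]
    return s[:2],np.sqrt(s[2]+s[:2]@s[:2])
E
python3 - <<'E'
from h import *
W={n:cloud(np.load(f"{n}0.npz")) for n in("side","top")}
for n,(u,v) in [("top",(273,188)),("top",(271,191)),("top",(175,210)),("side",(255,162)),("side",(255,190))]:
    print(n,u,v,W[n][v,u].round(4))
for n in W:
    w=W[n].reshape(-1,3); c=W["top"][188,273]
    w=w[np.isfinite(w).all(1)]
    near=w[np.hypot(*(w[:,:2]-c[:2]).T)<0.075]
    print(n,np.histogram(near[:,2],bins=np.arange(-.005,.2,.005)))
    for lo,hi in [(.005,.02),(.035,.045),(.065,.105),(.109,.115),(.12,.15),(.151,.16),(.165,.18)]:
        q=near[(near[:,2]>lo)&(near[:,2]<hi)]
        if len(q)>5: print(lo,len(q),q.mean(0).round(4),q.min(0).round(4),q.max(0).round(4),circ(q))
# tray by colour
d=np.load("top0.npz")["img"]; hsv=cv2.cvtColor(d,cv2.COLOR_RGB2HSV)
m=((hsv[...,0]<15)&(hsv[...,1]>120)&(hsv[...,2]>80)).astype(np.uint8)
m[:150]=0;m[270:]=0;m[:,:140]=0;m[:,204:]=0
print(m.sum(),cv2.minAreaRect(cv2.findNonZero(m)))
p=W["top"][m>0]; print(np.nanmedian(p,0)); p=p[abs(p[:,2]-.016)<.006]; print(cv2.minAreaRect(p[:,:2].astype(np.float32)), cv2.boxPoints(cv2.minAreaRect(p[:,:2].astype(np.float32))))
for n,f in(("side",(200,130,300,270)),("top",(225,145,325,240))):
    im=np.load(f"{n}0.npz")["img"][f[1]:f[3],f[0]:f[2],::-1]
    cv2.imwrite(f"pics/{n}0c.png",cv2.resize(im,None,fx=4,fy=4,interpolation=cv2.INTER_CUBIC))
E
```

```text
top 273 188 [0.5103 0.1154 0.1726]
top 271 191 [0.5055 0.1186 0.1519]
top 175 210 [0.4674 0.3442 0.0074]
side 255 162 [0.5112 0.1234 0.1708]
side 255 190 [0.5105 0.139  0.1116]
side (array([377, 373, 106, 430, 107,  67,  84,  99, 232, 153,  40,  84,   2,
        43,  42,  43,  40,  49,  45,  46,  44,  53,  56, 123,  32,  37,
        38,  32,  33,  39,  40, 113,  12,  12,  18,  27,   0,   0,   0,
         0]), array([-0.005,  0.   ,  0.005,  0.01 ,  0.015,  0.02 ,  0.025,  0.03 ,
        0.035,  0.04 ,  0.045,  0.05 ,  0.055,  0.06 ,  0.065,  0.07 ,
        0.075,  0.08 ,  0.085,  0.09 ,  0.095,  0.1  ,  0.105,  0.11 ,
        0.115,  0.12 ,  0.125,  0.13 ,  0.135,  0.14 ,  0.145,  0.15 ,
        0.155,  0.16 ,  0.165,  0.17 ,  0.175,  0.18 ,  0.185,  0.19 ,
        0.195]))
0.005 643 [0.511  0.1444 0.0121] [0.4552 0.0802 0.0051] [0.5708 0.1737 0.0199] (array([0.51212637, 0.11748318]), np.float64(0.04893616626993165))
0.035 385 [0.5144 0.1305 0.0395] [0.4721 0.0876 0.035 ] [0.5706 0.1568 0.0449] (array([0.51408565, 0.11367296]), np.float64(0.03605975722538064))
0.065 362 [0.5125 0.136
[... 1981 characters left out ...]
[0.51224357, 0.11554235]), np.float64(0.016909203520977637))
0.151 113 [0.5111 0.1153 0.1525] [0.4951 0.0979 0.1511] [0.5303 0.1331 0.1562] (array([0.51265041, 0.11487458]), np.float64(0.013804064800777479))
0.165 59 [0.5122 0.1153 0.1709] [0.5043 0.1071 0.1662] [0.5208 0.1233 0.1739] (array([0.51235572, 0.11526849]), np.float64(0.006196588924317818))
635 ((173.8753204345703, 210.331298828125), (42.573707580566406, 88.90538024902344), 8.530765533447266)
[0.46734207 0.35816193 0.01477369]
((0.46798694133758545, 0.3453178405761719), (0.10090417414903641, 0.20990633964538574), 82.22848510742188) [[0.35717547 0.30952123]
 [0.56515384 0.28113708]
 [0.5787984  0.38111445]
 [0.37082005 0.4094986 ]]
```

```bash
cat >> h.py <<'E'
from scipy.spatial.transform import Rotation as R
def shift(p,yaw=None):
    from cell import status
    s=status.observe(); Rw=R.from_euler("xyz",s["tool_rot"])
    d=Rw.inv().apply(np.array(p)-s["tool_pos"])
    r=[0,0,0] if yaw is None else (Rw.inv()*R.from_euler("xyz",[np.pi,0,yaw])).as_rotvec()
    print("t",s["time"],"pos",s["tool_pos"].round(4),"rot",s["tool_rot"].round(4),"F",s["contact_force"].round(2),"open",round(s["opening"],4),"q",s["qpos"].round(2))
    print("shift",d.round(4),"turn",np.round(r,4)); return d
E
python3 -c "
from h import *
shift([.5125,.116,.226],2.802)"
python3 - <<'E'
import numpy as np,cv2
from h import *
w=cloud(np.load("top0.npz"));
for u,v in [(169,191),(186,181),(380,100),(280,170)]: print(u,v,w[v,u].round(3))
E
```

```text
t 0.1 pos [0.1748 0.4947 0.2261] rot [-3.1403e+00 -2.0000e-04  2.8018e+00] F [-0.15  0.02  0.43] open 0.0919 q [ 1.08  0.34  1.52  0.    1.28 -0.15]
shift [-4.446e-01 -2.445e-01  4.000e-04] turn [-0.0013 -0.0002 -0.0002]
169 191 [0.511 0.35  0.05 ]
186 181 [0.535 0.312 0.043]
380 100 [ 0.708 -0.121  0.112]
280 170 [0.562 0.093 0.037]
```

View pics/side0c.png

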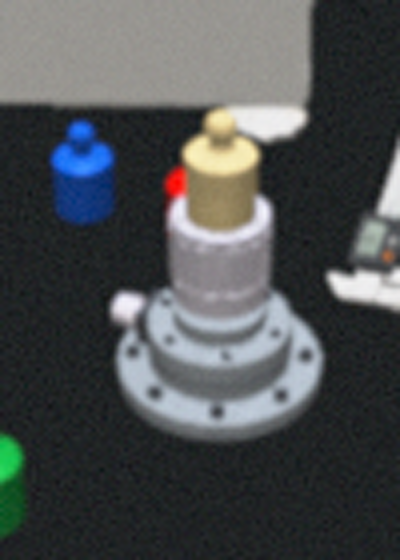

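The crop shows the weight standing well on the collar, with nothing tall beside them. The heights match the given sizes: 0.112, 0.156 and 0.174. I'll approach at height.

>>> {"name": "jog_arm", "arguments": {
  "series": [
    [1,[-0.04,-0.022,0],[0,0,0]],
    [1,[-0.11,-0.06,0],[0,0,0]],
    [1,[-0.18,-0.099,0],[0,0,0]],
    [1,[-0.25,-0.1375,0],[0,0,0]],
    [1,[-0.32,-0.176,0],[0,0,0]],
    [1,[-0.36,-0.198,0],[0,0,0]],
    [1,[-0.4,-0.22,0],[0,0,0]],
    [1,[-0.43,-0.2365,0],[0,0,0]],
    [1,[-0.4446,-0.2445,0],[0,0,0]],
    [1,[-0.4446,-0.2445,0],[0,0,0]],
    [1,[-0.4446,-0.2445,0],[0,0,0]],
    [1,[-0.4446,-0.2445,0],[0,0,0]]
  ],
  "squeeze": 25
}}

```text
time: 1.1
tool_pos: [0.5086, 0.1199, 0.2265]
tool_rot: [-3.142, -0.001, 2.802]
contact_force: [-0.2, 0.3, 0.1]
opening: 0.0921
```

>>> {"name": "jog_arm", "arguments": {
  "series": [
    [1,[0,0,0],[0,0,0]],
    [1,[0,0,0],[0,0,0]],
    [1,[0,0,0],[0,0,0]]
  ]
}}

```text
time: 1.35
tool_pos: [0.5072, 0.1219, 0.2262]
tool_rot: [-3.141, -0.002, 2.801]
contact_force: [0.3, 0.1, 0.1]
opening: 0.0916
```

```bash
python3 -c "
from h import *
shift([.5125,.116,.123],2.802)
from cell import eyes
for n in ('top','side'):
    d=eyes.read_camera(n); cv2.imwrite(f'pics/{n}1.png',cv2.resize(d['img'][100:280,150:390,::-1],None,fx=3,fy=3))"
```

```text
t 1.35 pos [0.5072 0.1219 0.2262] rot [-3.1414e+00 -1.6000e-03  2.8009e+00] F [0.34 0.05 0.14] open 0.0916 q [ 0.09  0.34  1.53  0.    1.27 -1.14]
shift [-0.0072 -0.0037  0.1032] turn [-0.0002 -0.0016 -0.0011]
```

View pics/side1.png

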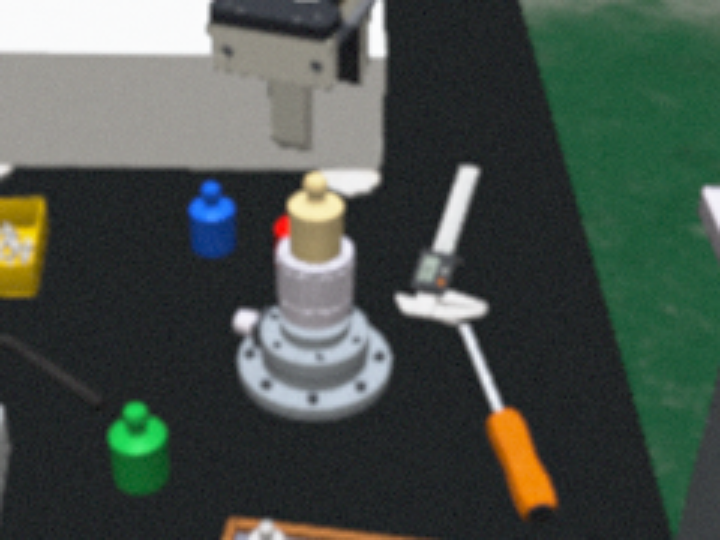

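>>> {"name": "jog_arm", "arguments": {
  "series": [
    [1,[-0.007,-0.0037,0.01],[0,0,0]],
    [1,[-0.007,-0.0037,0.03],[0,0,0]],
    [1,[-0.007,-0.0037,0.03],[0,0,0]]
  ]
}}

```text
time: 1.7
tool_pos: [0.5111, 0.1163, 0.1934]
tool_rot: [-3.139, -0.005, 2.803]
contact_force: [-0.9, -0.9, -0.5]
opening: 0.0918
```

```bash
python3 -c "
from h import *
shift([.5125,.116,.123],2.802)
from cell import eyes
for n in ('top','side'):
    d=eyes.read_camera(n); cv2.imwrite(f'pics/{n}2.png',cv2.resize(d['img'][100:280,150:390,::-1],None,fx=3,fy=3))"
```

```text
t 1.7 pos [0.5111 0.1163 0.1934] rot [-3.1393 -0.0052  2.8031] F [-0.93 -0.89 -0.47] open 0.0918 q [ 0.08  0.37  1.57 -0.    1.2  -1.15]
shift [-0.0018  0.0003  0.0703] turn [-0.0023 -0.0052  0.0011]
```

View pics/side2.png

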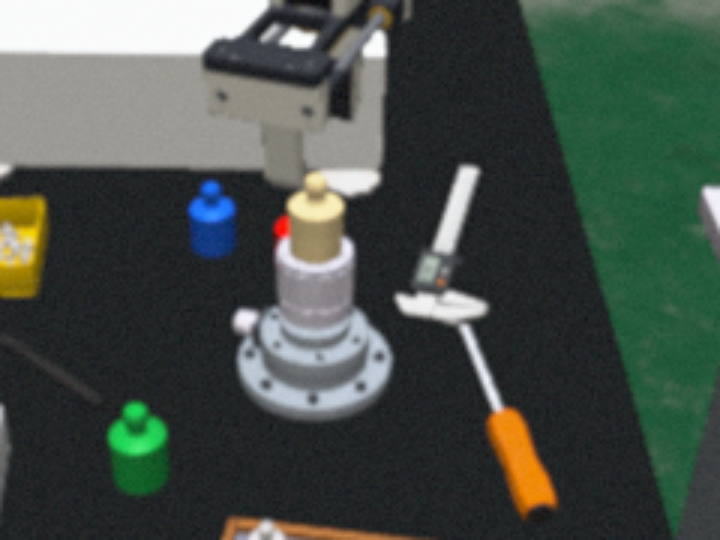

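The side view shows the front finger hanging above and to the left of the weight. That fits a finger 46 mm out along tool y, so I'll descend.

>>> {"name": "jog_arm", "arguments": {
  "series": [
    [1,[-0.0018,0.0003,0.02],[0,0,0]],
    [1,[-0.0018,0.0003,0.045],[0,0,0]],
    [1,[-0.0018,0.0003,0.063],[0,0,0]],
    [1,[-0.0018,0.0003,0.07],[0,0,0]],
    [1,[-0.0018,0.0003,0.07],[0,0,0]],
    [1,[-0.0018,0.0003,0.07],[0,0,0]]
  ]
}}

```text
time: 2.3
tool_pos: [0.5154, 0.1159, 0.1277]
tool_rot: [3.141, 0.001, 2.802]
contact_force: [0.1, 0.8, 0.4]
opening: 0.0921
```

```bash
python3 -c "
from h import *
shift([.5125,.116,.123],2.802)
from cell import eyes
for n in ('top','side'):
    d=eyes.read_camera(n); cv2.imwrite(f'pics/{n}3.png',cv2.resize(d['img'][100:280,150:390,::-1],None,fx=3,fy=3))"
```

```text
t 2.3 pos [0.5154 0.1159 0.1277] rot [3.1411e+00 1.0000e-03 2.8022e+00] F [0.06 0.82 0.41] open 0.0921 q [ 0.08  0.45  1.66  0.    1.04 -1.16]
shift [ 0.0028 -0.0009  0.0047] turn [0.0005 0.001  0.0002]
```

View pics/side3.png

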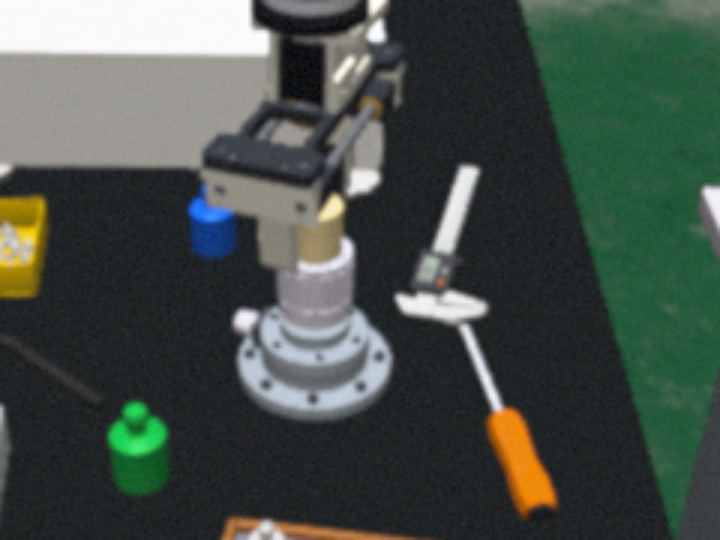

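The fingers are around the weight. I'll settle, then correct.

>>> {"name": "jog_arm", "arguments": {
  "series": [
    [1,[0,0,0],[0,0,0]],
    [1,[0,0,0],[0,0,0]]
  ]
}}

```text
time: 2.57
tool_pos: [0.5154, 0.1158, 0.1277]
tool_rot: [3.141, 0.002, 2.802]
contact_force: [0.5, -0.3, 0.5]
opening: 0.0917
```

```bash
python3 -c "
from h import *
shift([.5125,.116,.123],2.802)"
```

```text
t 2.5667 pos [0.5154 0.1158 0.1277] rot [3.1407e+00 1.7000e-03 2.8018e+00] F [ 0.48 -0.32  0.49] open 0.0917 q [ 0.08  0.45  1.66  0.    1.03 -1.16]
shift [ 0.0029 -0.0008  0.0047] turn [ 0.0009  0.0017 -0.0002]
```

>>> {"name": "jog_arm", "arguments": {
  "series": [
    [1,[0.003,-0.0008,0.0045],[0,0,0]],
    [1,[0.003,-0.0008,0.0045],[0,0,0]],
    [1,[0.003,-0.0008,0.0045],[0,0,0]]
  ]
}}

```text
time: 2.82
tool_pos: [0.5114, 0.1159, 0.122]
tool_rot: [-3.141, -0.001, 2.802]
contact_force: [-0.7, 0.0, -0.1]
opening: 0.092
```

>>> {"name": "jog_arm", "arguments": {
  "series": [
    [0,[0,0,0],[0,0,0]],
    [-0.2,[0,0,0],[0,0,0]],
    [-0.2,[0,0,0],[0,0,0]],
    [-0.6,[0,0,0],[0,0,0]],
    [-0.6,[0,0,0],[0,0,0]],
    [-1,[0,0,0],[0,0,0]],
    [-1,[0,0,0],[0,0,0]],
    [-1,[0,0,0],[0,0,0]]
  ],
  "squeeze": 25
}}

```text
time: 3.48
tool_pos: [0.5118, 0.1159, 0.1222]
tool_rot: [3.142, 0.0, 2.802]
contact_force: [0.1, -0.3, -0.6]
opening: 0.043
```

>>> {"name": "jog_arm", "arguments": {
  "series": [
    [-1,[0,0,0],[0,0,0]],
    [-1,[0,0,0],[0,0,0]],
    [-1,[0,0,0],[0,0,0]],
    [-1,[0,0,0],[0,0,0]]
  ]
}}

```text
time: 3.82
tool_pos: [0.5117, 0.1158, 0.1222]
tool_rot: [-3.141, -0.0, 2.802]
contact_force: [0.3, -2.0, 0.1]
opening: 0.0369
```

>>> {"name": "jog_arm", "arguments": {
  "series": [
    [-1,[0,0,-0.005],[0,0,0]],
    [-1,[0,0,-0.02],[0,0,0]],
    [-1,[0,0,-0.03],[0,0,0]],
    [-1,[0,0,-0.03],[0,0,0]]
  ]
}}

```text
time: 4.15
tool_pos: [0.5129, 0.1162, 0.1542]
tool_rot: [3.14, 0.003, 2.802]
contact_force: [0.1, 0.2, -4.3]
opening: 0.0366
```

```bash
python3 -c "
from h import *
from cell import eyes
for n in ('top','side'):
    d=eyes.read_camera(n); cv2.imwrite(f'pics/{n}4.png',cv2.resize(d['img'][100:280,150:390,::-1],None,fx=3,fy=3))
shift([.4135,.3527,.152])"
```

```text
t 4.25 pos [0.5118 0.1161 0.1523] rot [3.1412e+00 4.0000e-04 2.8019e+00] F [-0.64  0.24 -4.95] open 0.0365 q [ 0.08  0.41  1.64  0.    1.09 -1.15]
shift [0.1715 0.1904 0.0003] turn [0 0 0]
```

View pics/side4.png

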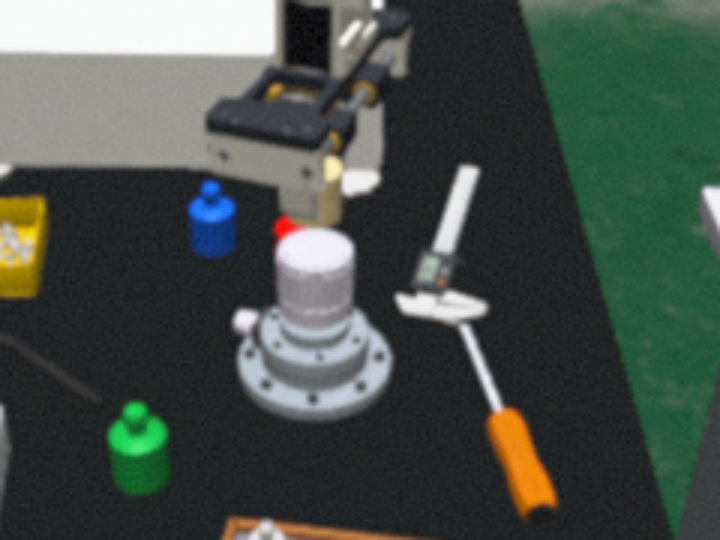

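The weight has been lifted: -4.9 N on the wrist, and the collar is still on its spigot with its top clear. I'll carry it to the tray.

>>> {"name": "jog_arm", "arguments": {
  "series": [
    [-1,[0.01,0.011,0],[0,0,0]],
    [-1,[0.03,0.033,0],[0,0,0]],
    [-1,[0.05,0.056,0],[0,0,0]],
    [-1,[0.07,0.078,0],[0,0,0]],
    [-1,[0.09,0.1,0],[0,0,0]],
    [-1,[0.11,0.122,0],[0,0,0]],
    [-1,[0.13,0.144,0],[0,0,0]],
    [-1,[0.147,0.163,0],[0,0,0]],
    [-1,[0.16,0.178,0],[0,0,0]],
    [-1,[0.168,0.187,0],[0,0,0]],
    [-1,[0.1715,0.1904,0],[0,0,0]],
    [-1,[0.1715,0.1904,0],[0,0,0]]
  ]
}}

```text
time: 5.25
tool_pos: [0.413, 0.3529, 0.1516]
tool_rot: [-3.141, -0.001, 2.803]
contact_force: [0.2, 0.3, -4.6]
opening: 0.0364
```

```bash
python3 -c "
from h import *
from cell import eyes
shift([.4135,.3527,.05])
for n in ('top','side'):
    d=eyes.read_camera(n); np.savez(f'{n}5.npz',**d); cv2.imwrite(f'pics/{n}5.png',d['img'][:,:,::-1])
    w=cloud(d).reshape(-1,3); w=w[np.isfinite(w).all(1)]
    q=w[(np.hypot(w[:,0]-.5125,w[:,1]-.115)<.04)&(abs(w[:,2]-.1115)<.0025)]
    h=cv2.convexHull(q[:,:2].astype(np.float32)); print(n,len(q),q.mean(0),cv2.minEnclosingCircle(h))
"
```

```text
t 5.25 pos [0.413  0.3529 0.1516] rot [-3.1407e+00 -6.0000e-04  2.8031e+00] F [ 0.22  0.35 -4.57] open 0.0364 q [ 0.57  0.45  1.58 -0.    1.11 -0.67]
shift [-6.000e-04  1.000e-04  1.016e-01] turn [0 0 0]
top 426 [0.51212746 0.11442728 0.11135911] ((0.5126476287841797, 0.11474873125553131), 0.026614343747496605)
side 300 [0.51224652 0.1175639  0.11182   ] ((0.5127889513969421, 0.11533203721046448), 0.028270181268453598)
```

View pics/side5.png

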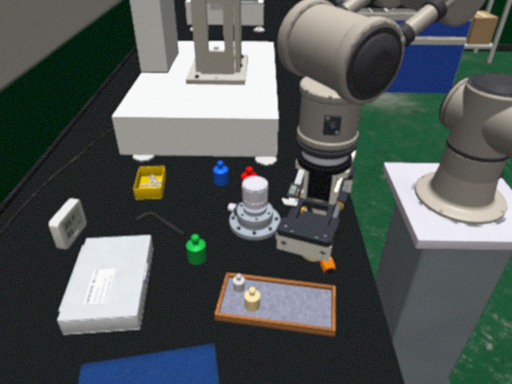

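The tray's free end lies below the hand, and the two small weights at (238,283) and (252,298) are well clear. I'll lower the weight.

>>> {"name": "jog_arm", "arguments": {
  "series": [
    [-1,[-0.0005,0,0.015],[0,0,0]],
    [-1,[-0.0005,0,0.04],[0,0,0]],
    [-1,[-0.0005,0,0.065],[0,0,0]],
    [-1,[-0.0005,0,0.09],[0,0,0]],
    [-1,[-0.0005,0,0.11],[0,0,0]],
    [-1,[-0.0005,0,0.12],[0,0,0]],
    [-1,[-0.0005,0,0.125],[0,0,0]],
    [-1,[-0.0005,0,0.125],[0,0,0]],
    [-1,[-0.0005,0,0.125],[0,0,0]]
  ]
}}

```text
time: 6.1
tool_pos: [0.4149, 0.3525, 0.0281]
tool_rot: [3.14, 0.001, 2.801]
contact_force: [0.6, -0.4, -5.2]
opening: 0.0367
```

```bash
python3 -c "
from h import *
from cell import eyes
shift([.4135,.3527,.0185],2.802)
for n in ('top','side'):
    d=eyes.read_camera(n); np.savez(f'{n}6.npz',**d); cv2.imwrite(f'pics/{n}6.png',cv2.resize(d['img'][200:380,180:400,::-1],None,fx=3,fy=3))
"
```

```text
t 6.1 pos [0.4149 0.3525 0.0281] rot [3.1404e+00 1.0000e-03 2.8012e+00] F [ 0.63 -0.4  -5.21] open 0.0367 q [ 0.56  0.61  1.7  -0.    0.83 -0.67]
shift [ 0.0014 -0.0003  0.0096] turn [ 0.0012  0.001  -0.0008]
```

View pics/side6.png

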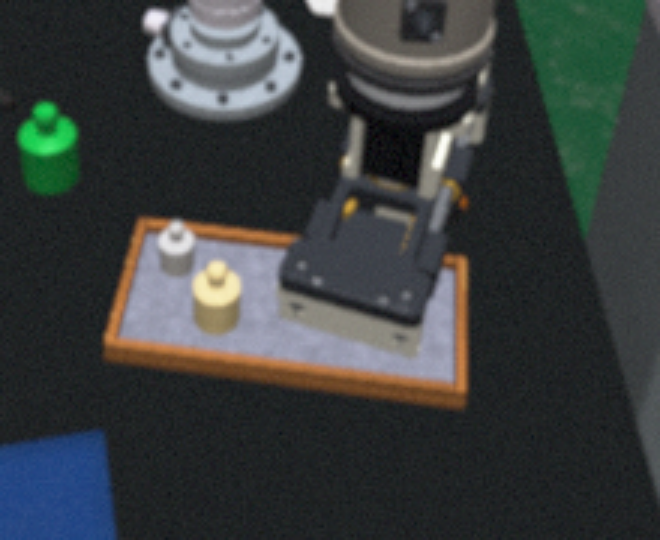

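The hand is over the free end and clear of the small weights. I'll do the last 9 mm slowly.

>>> {"name": "jog_arm", "arguments": {
  "series": [
    [-1,[0.001,0,0.003],[0,0,0]],
    [-1,[0.001,0,0.006],[0,0,0]],
    [-1,[0.001,0,0.008],[0,0,0]],
    [-1,[0.001,0,0.009],[0,0,0]],
    [-1,[0.001,0,0.009],[0,0,0]],
    [-1,[0.001,0,0.009],[0,0,0]]
  ]
}}

```text
time: 6.7
tool_pos: [0.413, 0.3528, 0.0185]
tool_rot: [3.142, 0.0, 2.802]
contact_force: [-1.1, -1.2, 0.5]
opening: 0.0364
```

The floor now carries the weight: the force went from -5 N to about 0. I'll release.

>>> {"name": "jog_arm", "arguments": {
  "series": [
    [-0.1,[0,0,0],[0,0,0]],
    [0,[0,0,0],[0,0,0]],
    [0.2,[0,0,0],[0,0,0]],
    [0.4,[0,0,0],[0,0,0]],
    [0.5,[0,0,0],[0,0,0]],
    [0.5,[0,0,0],[0,0,0]],
    [0.5,[0,0,0],[0,0,0]],
    [0.5,[0,0,0],[0,0,0]]
  ]
}}

```text
time: 7.37
tool_pos: [0.4131, 0.3528, 0.0182]
tool_rot: [3.142, 0.0, 2.802]
contact_force: [-0.7, -0.3, -0.7]
opening: 0.0688
```

>>> {"name": "jog_arm", "arguments": {
  "series": [
    [0.5,[0,0,-0.02],[0,0,0]],
    [0.5,[0,0,-0.05],[0,0,0]],
    [0.5,[0,0,-0.085],[0,0,0]],
    [0.7,[0,0,-0.12],[0,0,0]],
    [1,[0,0,-0.15],[0,0,0]],
    [1,[0,0,-0.15],[0,0,0]]
  ]
}}

```text
time: 7.87
tool_pos: [0.4158, 0.3546, 0.1747]
tool_rot: [3.132, 0.007, 2.802]
contact_force: [1.1, 0.4, 0.2]
opening: 0.0841
```

```bash
python3 -c "
from h import *
shift([.5127,.1152,.168],2.802)
"
```

```text
t 7.8667 pos [0.4158 0.3546 0.1747] rot [3.1324 0.0071 2.8019] F [1.08 0.37 0.18] open 0.0841 q [ 0.57  0.42  1.55  0.    1.15 -0.67]
shift [-0.1711 -0.1935  0.0061] turn [ 0.0092  0.0071 -0.0001]
```

>>> {"name": "jog_arm", "arguments": {
  "series": [
    [1,[-0.03,-0.034,0],[0,0,0]],
    [1,[-0.06,-0.068,0],[0,0,0]],
    [1,[-0.09,-0.102,0],[0,0,0]],
    [1,[-0.12,-0.136,0],[0,0,0]],
    [1,[-0.145,-0.165,0],[0,0,0]],
    [1,[-0.163,-0.185,0],[0,0,0]],
    [1,[-0.1715,-0.1935,0],[0,0,0]],
    [1,[-0.1715,-0.1935,0],[0,0,0]],
    [1,[-0.1715,-0.1935,0],[0,0,0]]
  ]
}}

```text
time: 8.62
tool_pos: [0.51, 0.1131, 0.1678]
tool_rot: [3.141, -0.001, 2.8]
contact_force: [0.6, 0.1, -0.2]
opening: 0.092
```

```bash
python3 -c "
from h import *
from cell import eyes
shift([.5127,.1152,.079],2.802)
for n in ('top','side'):
    d=eyes.read_camera(n); np.savez(f'{n}7.npz',**d); cv2.imwrite(f'pics/{n}7.png',d['img'][:,:,::-1])
    w=cloud(d).reshape(-1,3); w=w[np.isfinite(w).all(1)]
    q=w[(np.hypot(w[:,0]-.4135,w[:,1]-.3527)<.035)&(w[:,2]>.03)&(w[:,2]<.08)]
    print(n,len(q),q.mean(0),q.max(0),circ(q))
"
```

```text
t 8.6167 pos [0.51   0.1131 0.1678] rot [ 3.1414e+00 -1.1000e-03  2.8000e+00] F [ 0.58  0.14 -0.24] open 0.092 q [ 0.07  0.39  1.62  0.    1.13 -1.16]
shift [-0.0019  0.0029  0.0888] turn [ 0.0002 -0.0011 -0.002 ]
top 229 [0.41485858 0.35028726 0.05086947] [0.43232611 0.37082977 0.07201142] (array([0.41443974, 0.3520754 ]), np.float64(0.013697975352133207))
side 445 [0.41466998 0.36051129 0.048781  ] [0.43243126 0.37304396 0.07188472] (array([0.41410512, 0.35694943]), np.float64(0.013022585801568346))
```

View pics/side7.png

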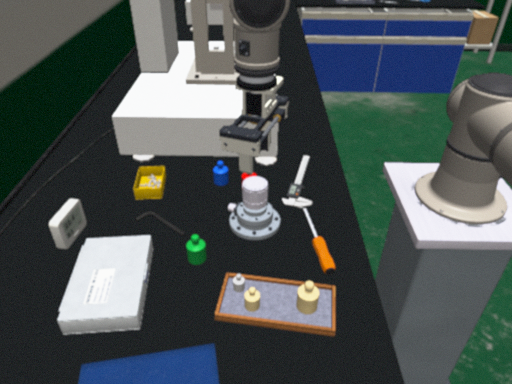

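View pics/top7.png

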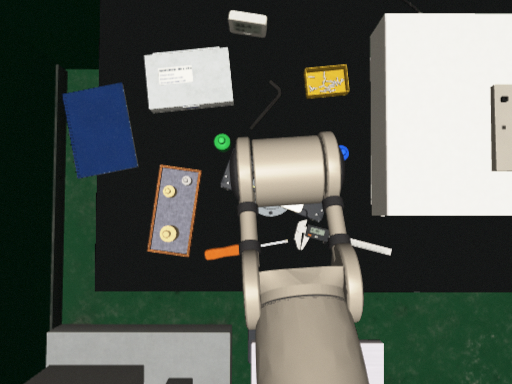

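The weight stands upright in the tray's free end, at side (308,297) and top (168,233). It measures (0.414, 0.352) with its top at 0.072, as expected. I'll go down round the collar.

>>> {"name": "jog_arm", "arguments": {
  "series": [
    [1,[-0.0019,0.0027,0.01],[0,0,0]],
    [1,[-0.0019,0.0027,0.03],[0,0,0]],
    [1,[-0.0019,0.0027,0.05],[0,0,0]],
    [1,[-0.0019,0.0027,0.07],[0,0,0]],
    [1,[-0.0019,0.0027,0.082],[0,0,0]],
    [1,[-0.0019,0.0027,0.086],[0,0,0]],
    [1,[-0.0019,0.0027,0.086],[0,0,0]],
    [1,[-0.0019,0.0027,0.086],[0,0,0]]
  ]
}}

```text
time: 9.38
tool_pos: [0.5131, 0.1159, 0.0824]
tool_rot: [3.141, 0.0, 2.803]
contact_force: [0.6, 0.3, 0.2]
opening: 0.0918
```

```bash
python3 -c "
from h import *
shift([.5127,.1152,.079],2.802)"
```

```text
t 9.3833 pos [0.5131 0.1159 0.0824] rot [3.1414e+00 2.0000e-04 2.8030e+00] F [0.6  0.33 0.18] open 0.0918 q [ 0.08  0.51  1.71  0.    0.93 -1.16]
shift [ 0.0001 -0.0008  0.0034] turn [0.0002 0.0002 0.001 ]
```

>>> {"name": "jog_arm", "arguments": {
  "series": [
    [1,[0,-0.0006,0.003],[0,0,0]],
    [0.5,[0,-0.0006,0.003],[0,0,0]],
    [0.2,[0,-0.0006,0.003],[0,0,0]],
    [0,[0,-0.0006,0.003],[0,0,0]],
    [-0.5,[0,-0.0006,0.003],[0,0,0]],
    [-1,[0,-0.0006,0.003],[0,0,0]],
    [-1,[0,-0.0006,0.003],[0,0,0]],
    [-1,[0,-0.0006,0.003],[0,0,0]],
    [-1,[0,-0.0006,0.003],[0,0,0]],
    [-1,[0,-0.0006,0.003],[0,0,0]]
  ],
  "squeeze": 25
}}

```text
time: 10.22
tool_pos: [0.5129, 0.1146, 0.0794]
tool_rot: [3.141, 0.0, 2.802]
contact_force: [-0.1, 0.3, 1.0]
opening: 0.0536
```

```bash
python3 -c "
from h import *
shift([.5127,.1152,.079],2.802)"
```

```text
t 10.2167 pos [0.5129 0.1146 0.0794] rot [3.1413e+00 3.0000e-04 2.8018e+00] F [-0.07  0.32  0.99] open 0.0536 q [ 0.07  0.51  1.71  0.    0.92 -1.16]
shift [0.0004 0.0005 0.0004] turn [ 0.0003  0.0003 -0.0002]
```

Gripped, with an opening of 53.6 mm. I'll test a small push down to see how stiff it is.

>>> {"name": "jog_arm", "arguments": {
  "series": [
    [-1,[0,0,0.001],[0,0,0]],
    [-1,[0,0,0.002],[0,0,0]],
    [-1,[0,0,0.002],[0,0,0]]
  ]
}}

```text
time: 10.47
tool_pos: [0.5133, 0.1145, 0.079]
tool_rot: [3.141, 0.002, 2.802]
contact_force: [-3.8, -1.4, 15.3]
opening: 0.0533
```

Stiffness is about 8 N/mm. I'll ease off slightly, then turn under light pressure.

>>> {"name": "jog_arm", "arguments": {
  "series": [
    [-1,[0,0,-0.0005],[0,0,0.06]],
    [-1,[0,0,-0.0005],[0,0,0.12]],
    [-1,[0,0,-0.0005],[0,0,0.18]],
    [-1,[0,0,-0.0005],[0,0,0.24]],
    [-1,[0,0,-0.0005],[0,0,0.3]],
    [-1,[0,0,-0.0005],[0,0,0.36]],
    [-1,[0,0,-0.0005],[0,0,0.42]],
    [-1,[0,0,-0.0005],[0,0,0.42]]
  ]
}}

```text
time: 11.13
tool_pos: [0.5134, 0.1138, 0.0791]
tool_rot: [3.141, 0.002, 2.379]
contact_force: [-1.7, -3.5, 12.6]
opening: 0.0535
```

```bash
python3 -c "
from h import *
shift([.5127,.1152,.079])
from cell import status; print(status.observe()['torque'])"
```

```text
t 11.1333 pos [0.5134 0.1138 0.0791] rot [3.1410e+00 2.1000e-03 2.3788e+00] F [-1.71 -3.49 12.65] open 0.0535 q [ 0.07  0.51  1.72 -0.    0.92 -0.73]
shift [0.0015 0.0005 0.0001] turn [0 0 0]
[-0.69550379  0.52878115 -0.13558698]
```

>>> {"name": "jog_arm", "arguments": {
  "series": [
    [-1,[0,0,0],[0,0,0.05]],
    [-1,[0,0,0],[0,0,0.1]],
    [-1,[0,0,0],[0,0,0.15]],
    [-1,[0,0,0],[0,0,0.2]],
    [-1,[0,0,0],[0,0,0.2]]
  ]
}}

```text
time: 11.55
tool_pos: [0.5131, 0.1136, 0.0791]
tool_rot: [3.141, 0.002, 2.179]
contact_force: [-4.3, -4.6, 13.3]
opening: 0.0534
```

>>> {"name": "jog_arm", "arguments": {
  "series": [
    [-1,[0,0,0],[0,0,0.05]],
    [-1,[0,0,0],[0,0,0.1]],
    [-1,[0,0,0],[0,0,0.15]],
    [-1,[0,0,0],[0,0,0.2]],
    [-1,[0,0,0],[0,0,0.2]]
  ]
}}

```text
time: 11.97
tool_pos: [0.5128, 0.1136, 0.0791]
tool_rot: [-3.142, 0.002, 1.979]
contact_force: [-3.9, -4.5, 14.0]
opening: 0.0533
```

```bash
python3 -c "
from h import *
shift([.5127,.1152,.079])
from cell import status; print(status.observe()['torque'])
from cell import eyes
for n in ('top','side'):
    d=eyes.read_camera(n); cv2.imwrite(f'pics/{n}8.png',cv2.resize(d['img'][120:260,180:330,::-1],None,fx=4,fy=4))
"
```

```text
t 11.9667 pos [0.5128 0.1136 0.0791] rot [-3.1415e+00  1.5000e-03  1.9794e+00] F [-3.93 -4.49 13.99] open 0.0533 q [ 0.07  0.51  1.72 -0.    0.92 -0.33]
shift [0.0015 0.0006 0.0001] turn [0 0 0]
[-0.91639091  0.89518661 -0.16257123]
```

View pics/side8.png

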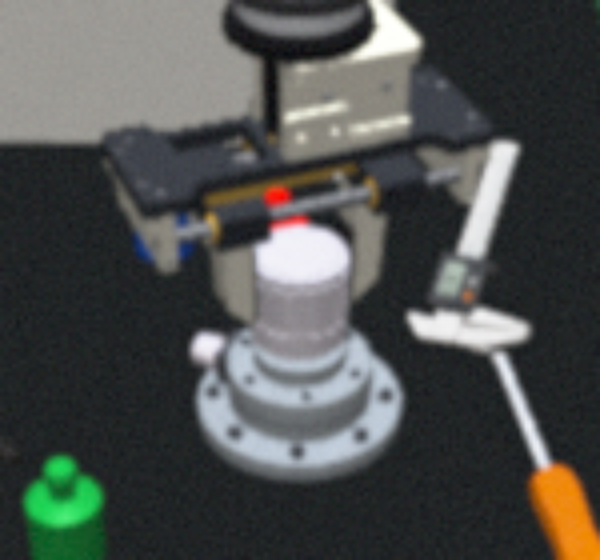

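At 47° turned there is no drop yet, and the collar is still upright and gripped. I'll continue.

>>> {"name": "jog_arm", "arguments": {
  "series": [
    [-1,[0,0,0],[0,0,0.05]],
    [-1,[0,0,0],[0,0,0.1]],
    [-1,[0,0,0],[0,0,0.15]],
    [-1,[0,0,0],[0,0,0.15]]
  ]
}}

```text
time: 12.4
tool_pos: [0.5125, 0.1137, 0.079]
tool_rot: [-3.141, 0.001, 1.829]
contact_force: [-5.0, -4.3, 14.2]
opening: 0.0535
```

>>> {"name": "jog_arm", "arguments": {
  "series": [
    [-1,[0,0,0],[0,0,0.05]],
    [-1,[0,0,0],[0,0,0.1]],
    [-1,[0,0,0],[0,0,0.15]],
    [-1,[0,0,0],[0,0,0.15]]
  ]
}}

```text
time: 12.73
tool_pos: [0.5123, 0.1138, 0.079]
tool_rot: [-3.141, 0.001, 1.679]
contact_force: [-6.4, -4.5, 14.3]
opening: 0.0536
```

>>> {"name": "jog_arm", "arguments": {
  "series": [
    [-1,[0,0,0],[0,0,0.05]],
    [-1,[0,0,0],[0,0,0.1]],
    [-1,[0,0,0],[0,0,0.15]],
    [-1,[0,0,0],[0,0,0.15]]
  ]
}}

```text
time: 13.07
tool_pos: [0.5122, 0.1139, 0.079]
tool_rot: [-3.141, 0.001, 1.529]
contact_force: [-6.1, -4.0, 14.6]
opening: 0.0536
```

>>> {"name": "jog_arm", "arguments": {
  "series": [
    [-1,[-0.0004,-0.0006,0],[0,0,0.05]],
    [-1,[-0.0004,-0.0006,0],[0,0,0.1]],
    [-1,[-0.0004,-0.0006,0],[0,0,0.15]],
    [-1,[-0.0004,-0.0006,0],[0,0,0.15]]
  ]
}}

```text
time: 13.4
tool_pos: [0.5119, 0.1138, 0.0784]
tool_rot: [-3.141, 0.001, 1.379]
contact_force: [-3.2, -2.5, 6.5]
opening: 0.0535
```

>>> {"name": "jog_arm", "arguments": {
  "series": [
    [-1,[0,0,0],[0,0,0.05]],
    [-1,[0,0,0],[0,0,0.1]],
    [-1,[0,0,0],[0,0,0.15]],
    [-1,[0,0,0],[0,0,0.15]]
  ]
}}

```text
time: 13.73
tool_pos: [0.5115, 0.1138, 0.0772]
tool_rot: [-3.14, 0.001, 1.23]
contact_force: [-0.6, -1.7, -2.0]
opening: 0.0532
```

>>> {"name": "jog_arm", "arguments": {
  "series": [
    [-1,[0,0,0],[0,0,0.05]],
    [-1,[0,0,0],[0,0,0.1]],
    [-1,[0,0,0],[0,0,0.15]],
    [-1,[0,0,0],[0,0,0.15]]
  ]
}}

```text
time: 14.07
tool_pos: [0.5113, 0.1139, 0.0771]
tool_rot: [-3.14, 0.001, 1.082]
contact_force: [-1.3, -1.4, -2.4]
opening: 0.0534
```

```bash
python3 -c "
from h import *
shift([.5127,.1152,.079])
from cell import status; print(status.observe()['torque'])
from cell import eyes
for n in ('top','side'):
    d=eyes.read_camera(n); cv2.imwrite(f'pics/{n}9.png',cv2.resize(d['img'][120:260,180:330,::-1],None,fx=4,fy=4))
"
```

```text
t 14.0667 pos [0.5113 0.1139 0.0771] rot [-3.1398e+00  1.3000e-03  1.0816e+00] F [-1.28 -1.42 -2.37] open 0.0534 q [ 0.07  0.51  1.72 -0.    0.91  0.56]
shift [ 0.0018  0.0006 -0.0019] turn [0 0 0]
[-0.42406572  0.44669102  0.03687549]
```

View pics/side9.png

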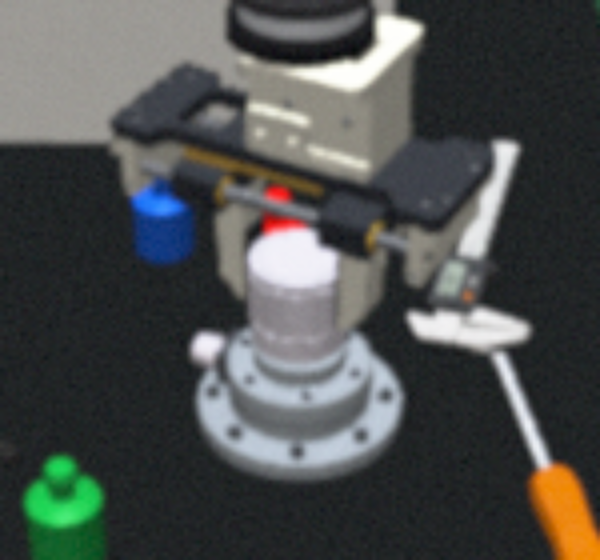

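Between 75° and 90° the reaction vanished: it went from 14 N to -2 N, which is the collar's own weight, and z dropped about 2 mm. The keyways have dropped over the pins, so I'll push down gently.

>>> {"name": "jog_arm", "arguments": {
  "series": [
    [-1,[0,0,0.001],[0,0,0]],
    [-1,[0,0,0.002],[0,0,0]],
    [-1,[0,0,0.002],[0,0,0]]
  ]
}}

```text
time: 14.42
tool_pos: [0.5114, 0.1141, 0.0755]
tool_rot: [-3.14, 0.001, 1.083]
contact_force: [-3.5, -1.9, -0.6]
opening: 0.0537
```

>>> {"name": "jog_arm", "arguments": {
  "series": [
    [-1,[0,0,0.001],[0,0,0]],
    [-1,[0,0,0.002],[0,0,0]],
    [-1,[0,0,0.002],[0,0,0]],
    [-1,[0,0,0.002],[0,0,0]]
  ]
}}

```text
time: 14.75
tool_pos: [0.5115, 0.1141, 0.0739]
tool_rot: [-3.14, 0.001, 1.083]
contact_force: [-5.2, -2.2, 2.7]
opening: 0.0533
```

>>> {"name": "jog_arm", "arguments": {
  "series": [
    [-1,[0,0,0.001],[0,0,0]],
    [-1,[0,0,0.002],[0,0,0]],
    [-1,[0,0,0.002],[0,0,0]],
    [-1,[0,0,0.002],[0,0,0]]
  ]
}}

```text
time: 15.08
tool_pos: [0.5115, 0.1141, 0.0723]
tool_rot: [-3.141, 0.001, 1.083]
contact_force: [-7.8, -2.5, 6.3]
opening: 0.0534
```

```bash
python3 -c "
from h import *
shift([.5127,.1152,.071])
from cell import status; print(status.observe()['torque'])
from cell import eyes
for n in ('top','side'):
    d=eyes.read_camera(n); cv2.imwrite(f'pics/{n}10.png',cv2.resize(d['img'][120:260,180:330,::-1],None,fx=4,fy=4))
"
```

```text
t 15.0833 pos [0.5115 0.1141 0.0723] rot [-3.1408e+00  7.0000e-04  1.0830e+00] F [-7.8  -2.53  6.32] open 0.0534 q [ 0.07  0.52  1.72 -0.    0.9   0.56]
shift [0.0016 0.0005 0.0013] turn [0 0 0]
[-0.49927337  1.33346083  0.09580295]
```

View pics/side10.png

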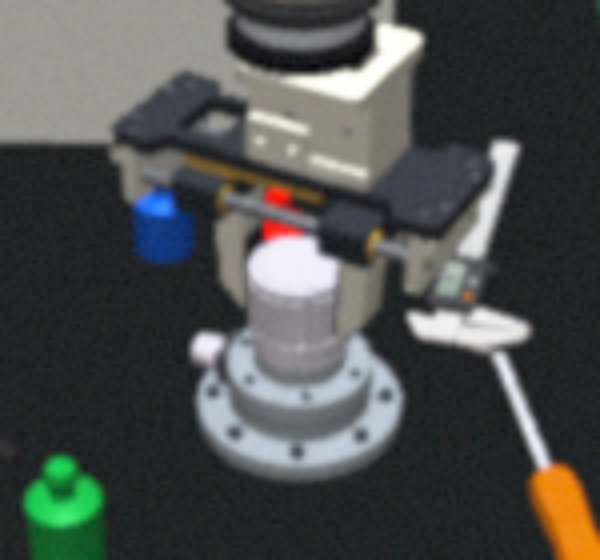

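The collar is going down against the spring at about 2 N/mm. I'll raise the grip, ease the side load and press home.

>>> {"name": "jog_arm", "arguments": {
  "series": [
    [-1,[-0.0006,-0.0006,0.0005],[0,0,0]],
    [-1,[-0.0006,-0.0006,0.0015],[0,0,0]],
    [-1,[-0.0006,-0.0006,0.002],[0,0,0]],
    [-1,[-0.0006,-0.0006,0.002],[0,0,0]],
    [-1,[-0.0006,-0.0006,0.002],[0,0,0]]
  ],
  "squeeze": 45
}}

```text
time: 15.6
tool_pos: [0.5114, 0.1139, 0.0716]
tool_rot: [3.141, -0.001, 1.083]
contact_force: [-9.0, -2.7, 15.6]
opening: 0.053
```

>>> {"name": "jog_arm", "arguments": {
  "series": [
    [-1,[0,0,0.001],[0,0,0]],
    [-1,[0,0,0.001],[0,0,0]],
    [-1,[0,0,0.001],[0,0,0]]
  ]
}}

```text
time: 15.85
tool_pos: [0.5114, 0.1139, 0.0715]
tool_rot: [3.14, -0.001, 1.083]
contact_force: [-11.3, -3.2, 24.4]
opening: 0.0529
```

It has bottomed out at z 0.0715: force is now 24 N, rising at the stiff rate again. I'll check the height by camera.

```bash
python3 -c "
from h import *
shift([.5127,.1152,.071])
from cell import eyes
for n in ('top','side'):
    d=eyes.read_camera(n); cv2.imwrite(f'pics/{n}11.png',cv2.resize(d['img'][150:250,200:300,::-1],None,fx=6,fy=6,interpolation=cv2.INTER_CUBIC)); cv2.imwrite(f'pics/{n}11f.png',d['img'][:,:,::-1])
    w=cloud(d).reshape(-1,3); w=w[np.isfinite(w).all(1)]
    q=w[(np.hypot(w[:,0]-.5125,w[:,1]-.115)<.024)&(abs(w[:,2]-.107)<.012)]
    if len(q): print(n,len(q),np.histogram(q[:,2],bins=np.arange(.095,.12,.001)))
    t=q[abs(q[:,2]-np.median(q[:,2]))<.0025]
    if len(t)>10: A=np.c_[t[:,:2]-t[:,:2].mean(0),np.ones(len(t))]; print(np.linalg.lstsq(A,t[:,2],rcond=None)[0], t.mean(0), cv2.minEnclosingCircle(t[:,:2].astype(np.float32)))
"
```

```text
t 15.85 pos [0.5114 0.1139 0.0715] rot [ 3.1401e+00 -7.0000e-04  1.0831e+00] F [-11.26  -3.16  24.42] open 0.0529 q [ 0.07  0.52  1.73 -0.    0.89  0.56]
shift [0.0017 0.0005 0.0005] turn [0 0 0]
side 197 (array([ 0,  0,  0,  0,  0,  0,  2, 18, 63, 82, 28,  4,  0,  0,  0,  0,  0,
        0,  0,  0,  0,  0,  0,  0]), array([0.095, 0.096, 0.097, 0.098, 0.099, 0.1  , 0.101, 0.102, 0.103,
       0.104, 0.105, 0.106, 0.107, 0.108, 0.109, 0.11 , 0.111, 0.112,
       0.113, 0.114, 0.115, 0.116, 0.117, 0.118, 0.119]))
[-0.00300891 -0.00096934  0.10415149] [0.51470315 0.11663666 0.10415149] ((0.5126551389694214, 0.11489270627498627), 0.023997919633984566)
  return _methods._mean(a, axis=axis, dtype=dtype,
  ret = ret.dtype.type(ret / rcount)
```

View pics/side11.png

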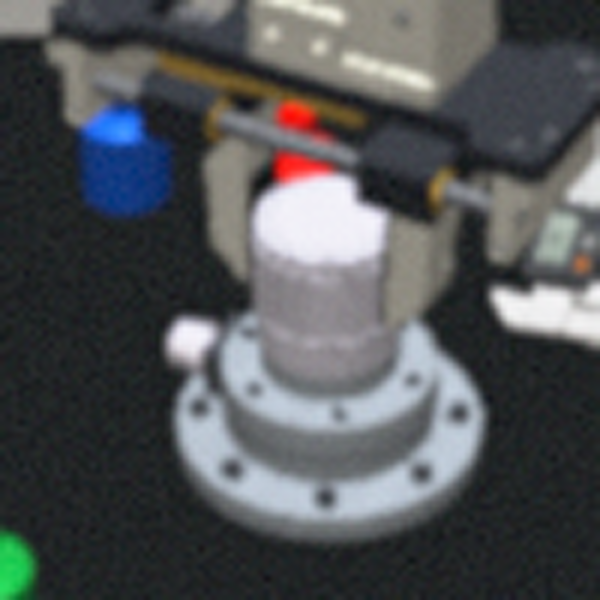

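View pics/side11f.png

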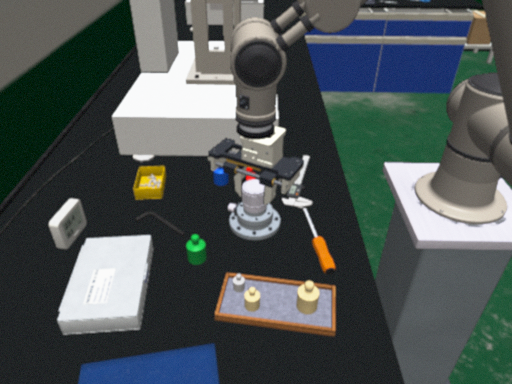

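The crop shows the collar sitting on the hub near (325,375) with no visible gap. Its top is at 0.1042 (expected 0.104) and tilt is 0.003. The three tray weights are upright. I'll hold still for a moment and then hand in.

>>> {"name": "jog_arm", "arguments": {
  "series": [
    [-1,[0,0,0],[0,0,0]],
    [-1,[0,0,0],[0,0,0]],
    [-1,[0,0,0],[0,0,0]],
    [-1,[0,0,0],[0,0,0]],
    [-1,[0,0,0],[0,0,0]],
    [-1,[0,0,0],[0,0,0]]
  ]
}}

```text
time: 16.45
tool_pos: [0.5114, 0.1139, 0.0715]
tool_rot: [3.14, -0.001, 1.083]
contact_force: [-12.2, -3.0, 23.9]
opening: 0.0532
```

```bash
python3 -c "
from h import *
shift([.5127,.1152,.071])
from cell import job; print(job.hand_in())"
```

```text
t 16.45 pos [0.5114 0.1139 0.0715] rot [ 3.1401e+00 -7.0000e-04  1.0831e+00] F [-12.17  -2.99  23.91] open 0.0532 q [ 0.07  0.52  1.73 -0.    0.89  0.56]
shift [0.0017 0.0005 0.0005] turn [0 0 0]
the job is handed in; nothing more can be done
None
```

The collar is keyed over its pins and held home by the gripper, so you can tighten the grub screw. I handed the job in at 16.5 s; it reports no verdict.

- **Check weight:** The 500 g weight stands upright and released in the tray's free end. It measured about (0.414, 0.352), within a few millimetres of the target point. The two small weights are still standing.
- **Collar:** I turned it one way under light downward pressure. The keyways dropped over the pins somewhere between 75° and 90° of turn. I then pushed it down against the spring until it stopped.
- **Last checks:** The collar top was at 0.1042 m (0.104 m is home). It was level to about 0.003 rad, and its centre measured within about 1 mm of where it started. It is held with 24 N of downward push at a 45 N grip setting.
- **Side load:** About 12 N of sideways force remained at the end, which I did not ease off further.
- **Turned past the drop:** The hand turned on to about 98°, past where the reaction vanished. The collar may have slipped slightly in the fingers, but no large torque showed.
- **Camera coverage:** The arm hid the collar from the top camera at the end, so the final height comes from the side camera, with the stop felt in the force reading as support.

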